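# Re-tool a shaper spindle for grooving

### The job

Change the shaper spindle in the grey bench stand over from rebating to grooving. Take the rebate head off the spindle and park it, hub up, on the empty peg of the wooden cutter rack; then make up the grooving stack on the spindle, from the bottom: the tall collar, the grooving cutter, the rub bearing, and the thin collar on top, every piece seated flat on the one below.

Things in the scene. Friction and masses are not known exactly. Their poses are not given: they have to be found in the camera images.
- spindle_stand: Grey cast stand, fixed: base plate 120 x 120 x 12 mm, round boss, steel flange 43 mm wide, its top 40 mm above the table. From it rises the steel spindle, on the stand's centre: 19 mm thick up to 90 mm above the table, then a short taper to a 13 mm thread with a bevelled end, top 104 mm above the table. Origin: centre of the base's underside; z is the spindle axis.
- spindle_seat (a point): Point on the spindle axis at the top of the flange (40 mm above the table), where the lowest piece rests.
- cutter_rack: Wooden board, fixed, 180 x 100 x 22 mm (x, y, z), with two upright wooden pegs 18 mm thick, 40 mm tall, tapered over the last 12 mm, at x = -50 and x = +50 mm. The +x peg is taken by a fixed cone-shaped chamfer head, 70 mm wide and 26 mm high; the -x peg is empty. Origin: centre of the board's underside.
- free_peg (a point): Foot of the empty peg, on its axis, at the top of the board (22 mm above the table).
- rebate_head: Rebate cutter head, at the start on the spindle, resting on the flange: dark toothed disc 64 mm wide and 14 mm thick with 4 teeth, and above it a bright round hub 42 mm wide and 12 mm high; 26 mm in all, bore 22 mm. Origin: centre of the underside, z up through the hub.
- tall_collar: Plain steel collar, 34 mm outside, 20 mm high, bore 22 mm, a thin dark line round the middle; lies flat on the table. Origin: centre of the underside.
- groove_cutter: Grooving cutter: flat dark disc 54 mm wide, 13 mm thick, with 8 teeth at the rim and a bright ring round the 22 mm bore; lies flat on the table. The rim may be gripped anywhere. Origin: centre of the underside.
- rub_bearing: Ball bearing used as guide ring: 47 mm outside, 12 mm thick, bore 22 mm, bright rings with a black seal between them; lies flat on the table. Origin: centre of the underside.
- thin_collar: Plain steel clamping collar, 44 mm outside, 10 mm thick, broad and flat, bore 22 mm; lies flat on the table. Origin: centre of the underside.

How it is judged:
At the end, for the whole second after the job is handed in: Rebate head hub up on the empty peg (centred 6 mm, down on the board 4 mm). On the spindle, undersides above the flange: tall collar 0, grooving cutter 20, rub bearing 33, thin collar 45 mm (each within 4 mm), centred within 5 mm. All upright within 0.07 rad, released and at rest (horizontal distance between rebate_head and free_peg below 0.006 m and z of rebate_head in the frame of free_peg between -0.004 and 0.004 m and angle between each of rebate_head, tall_collar, groove_cutter, rub_bearing, thin_collar's own z axis and vertical below 0.07 rad and linear speed of each of rebate_head, tall_collar, groove_cutter, rub_bearing, thin_collar below 0.02 m/s and angular speed of each of rebate_head, tall_collar, groove_cutter, rub_bearing, thin_collar below 0.2 rad/s and horizontal distance between each of tall_collar, groove_cutter, rub_bearing, thin_collar and spindle_seat below 0.005 m and z of tall_collar in the frame of spindle_seat between -0.004 and 0.004 m and z of groove_cutter in the frame of spindle_seat between 0.016 and 0.024 m and z of rub_bearing in the frame of spindle_seat between 0.029 and 0.037 m and z of thin_collar in the frame of spindle_seat between 0.041 and 0.049 m); the robot touches nothing.
It also fails if it takes over 109 s, if anything falls off the work surface, if the arm or the gripper's body presses on something with over 40 N, if the wrist force passes 120 N, or if a joint passes its speed limit or range.

### The arm

A 6-joint arm with a two-finger parallel gripper is mounted at the origin on the work surface; the furniture and walls round the work are solid. World frame = base frame: x ahead of the robot, y to its left, z up, the work surface at z = 0. Lengths are in m, angles in rad, forces in N, time in s.
With the tool pointing down it reaches from about 0.225 to 0.875 m from the base axis. Payload 3.4 kg.
Tool frame: the origin (TCP) lies midway between the tips of the shut fingers; the grasp point (between the pads) lies 19 mm behind it; z points along the fingers, y is the line along which they close (so a half turn about z gives the same grasp; the last joint's range is limited). The gripper opens to 85 mm and grips with 20 to 120 N. Pads are 22 mm wide; open, the fingers measure 114 mm over their backs; the gripper's body (76 mm by 85 mm) begins 54 mm behind the grasp point. The pads swing forward as they close: fully open they stand 13 mm farther back than shut.
Start: joints at [1.153, 0.276, 1.505, -0, 1.361, -0.121], TCP at [0.168, 0.55, 0.231] pointing down, gripper open.
Joint ranges: [-2.89, 2.89], [-0.75, 2.08], [0.22, 2.7], [-1.18, 4.32], [0.11, 2.71], [-2.7, 2.7]. Speed limits (rad/s): [2.57, 2.57, 3.14, 3.14, 3.14, 3.14].

### API

Orientations are given as [roll, pitch, yaw] about the fixed x, y, z axes, in that order (R = Rz(yaw) Ry(pitch) Rx(roll)).
In Python, from bench import get_obs, snapshot, job_done gives the robot as it stands.
- The arm moves only by the tool apply_moves, never from a script. Its argument "rows" is a list of rows, each a list of 7 numbers: the shift along the world's x, y, z normalised to -1 to 1, where 1 is 25 cm, then the turn, a rotation vector about the world's x, y, z normalised to -1 to 1, where 1 is 180 degrees, then the opening, from 0 (shut) to 1 (fully open). A call has 1 to 10 rows; each row is the pose to reach, as a shift and turn from the pose commanded when the call began, turning the shorter way round; what a row does not reach only later rows make up. A row lasts 1/12 s, in which the tool goes at most 41.7 mm and 7.16 degrees, less where a joint would pass 70% of its speed; a pose out of reach is approached as far as the arm can. A call with a number of a shift or a turn outside -1 to 1 is refused whole. A call with a gripper value outside its range is refused whole. The fingers move at their own pace and stop on an object; "newtons" is the grip in N (left out, the last holds). Time passes only in rows, so rows that repeat a pose let the fingers close. It gives the time, the measured TCP pose, the force, the opening and the grip force at its end, in the units of the state.
- get_obs(): the state, without advancing time (a new reading comes with each control period).
- snapshot(name): name is "side" or "top" or "wrist"; returns a dict with "pixels" (384x512x3 uint8, red, green, blue), "z_map" (384x512 float32, m along the optical axis (not along the pixel's ray), 0 where there is no reading), "fovy" (degrees; the focal length in pixels is half the picture's height over the tangent of half this angle, whatever the lens; pixels are square), "cx", "cy" (the principal point, pixels), "origin" and "orientation" of the camera in the world. Camera axes: x right, y down, z forward; pixel columns grow to the right and rows downward; lengths in m; the calibration is good to about 2 mm. The wrist camera is an equidistant fisheye: a pixel r from the principal point sees the ray r / f radians off the axis. A picture is of the moment at which its call begins.
- job_done(): hands the job in; it is judged then, once.
The state is a dict: "time": time; "qpos": joint angles; "dq": joint speeds; "tau": joint torques, N m; "tool_pos": TCP position; "ee_rot": TCP orientation; "ft_force": force on the tool from outside, world axes, zero at the start; "ft_torque": the same for the moment, N m; "finger_gap": finger opening in m; "grasp_force": force on a finger pad.
Only numpy, scipy, OpenCV 4.12 (cv2) and the standard library are available. Lean on these libraries where they do the work, as an engineer would, in place of code of your own. Each camera call takes 0.05 s, during which the arm holds its last target. There are 200 camera calls.

## Working session

There is one attempt and no reset: what is moved stays moved. The work goes in short steps, Python scripts to look and compute and a tool call to move; the robot and the scene stay as the last step left them, time stands still between calls to the robot, and variables do not carry over. Pictures are saved under pics/ and viewed, at most 14 in all, crops included, and the job is handed in when it is done.

Besides the shell and the picture viewer there is one more tool, called after "Emit:" as name([rows], argument=value, ...), one row to a line, values as JSON. apply_moves: Moves the arm, as the interface text tells. Its arguments: {"type":"object","properties":{"rows":{"type":"array","items":{"type":"array","items":{"type":"number","minimum":-1,"maximum":1}}},"newtons":{"type":"number"}},"required":["rows"]}

```bash
mkdir -p pics; ls; cat > h.py <<'E'
import numpy as np, cv2
from scipy.spatial.transform import Rotation as R
from bench import get_obs, snapshot, job_done
def rot(o):
    o=np.array(o,float)
    return o if o.shape==(3,3) else R.from_euler('xyz',o).as_matrix()
def cloud(s):
    z=s['z_map'].astype(float); f=192/np.tan(np.radians(s['fovy'])/2)
    v,u=np.mgrid[:384,:512]; P=np.dstack([(u-s['cx'])/f*z,(v-s['cy'])/f*z,z])
    W=P@rot(s['orientation']).T+np.array(s['origin']); W[z==0]=np.nan
    return W
def save(s,n,crop=None,k=1):
    im=s['pixels'][...,::-1]
    if crop: a,b,c,d=crop; im=im[b:d,a:c]
    cv2.imwrite('pics/'+n,cv2.resize(im,None,fx=k,fy=k))
E
python3 - <<'E'
from h import *
o=get_obs(); print(o)
import pickle
S={n:snapshot(n) for n in('top','side')}
pickle.dump(S,open('s0.pkl','wb'))
for n,s in S.items():
    save(s,n+'0.png',k=1.5); print(n,s['fovy'],s['cx'],s['cy'],s['origin'],s['orientation'])
E
```

```text
pics
{'time': 0.0, 'qpos': array([ 1.15302882e+00,  2.76608394e-01,  1.50615512e+00, -1.77339866e-05,
        1.36067662e+00, -1.20961335e-01]), 'dq': array([ 5.96883553e-04, -1.24557227e-03, -2.45118622e-03,  1.97742916e-03,
       -7.35460909e-04,  2.05002275e-05]), 'tau': array([-1.41318254e-03, -4.16775835e+01, -2.45804787e+01, -3.92277925e-04,
        1.10706003e-02,  5.47341756e-06]), 'tool_pos': array([0.16794181, 0.54937259, 0.2304233 ]), 'ee_rot': array([-3.13975659e+00, -2.05717641e-04,  2.84479000e+00]), 'ft_force': array([-0.49598738,  0.43307853,  0.22218963]), 'ft_torque': array([-0.01398599, -0.04757876,  0.05178351]), 'grasp_force': 0.0, 'finger_gap': 0.08535663795552594}
top 54.98797095707973 257.73759838577496 190.9936205244371 [ 0.47329129 -0.13988819  0.95744963] [-3.08536793 -0.02452624 -1.56112213]
side 50.451426733018224 253.99568805397394 192.10208341830992 [ 0.06746966 -0.77400464  0.42668349] [-2.02146717  0.02378296 -0.63884524]
```

View pics/top0.png

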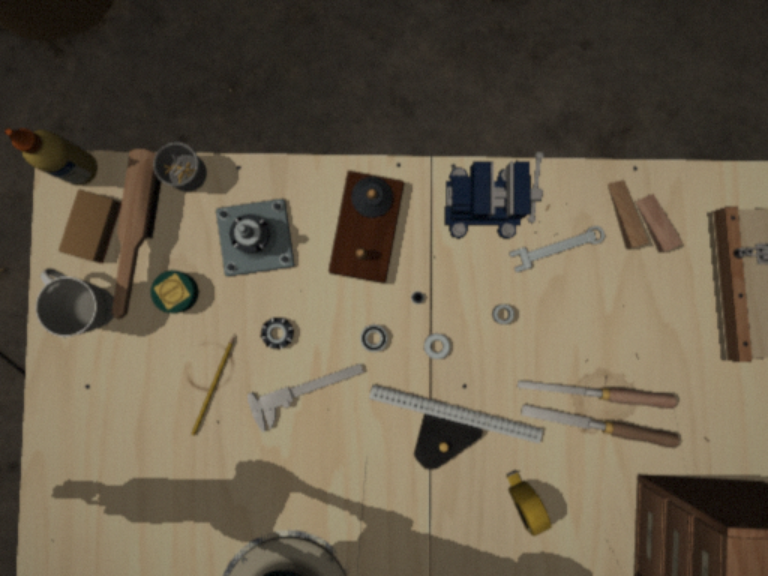

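View pics/side0.png

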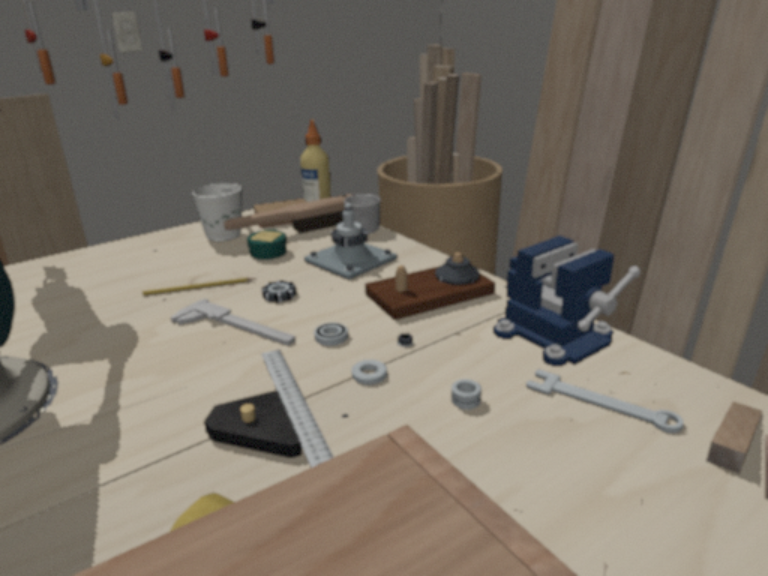

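The top view shows, in 1.5x pixels: spindle (248,233), free peg (361,254), cutter (278,333), bearing (375,337), thin collar (437,346) and tall collar (503,314). The side view agrees, with the rebate head on the spindle at (349,235).

```bash
cat >> h.py <<'E'
def ray(s,u,v,z):
    f=192/np.tan(np.radians(s['fovy'])/2)
    d=rot(s['orientation'])@np.array([(u-s['cx'])/f,(v-s['cy'])/f,1]); o=np.array(s['origin'])
    return o+d*(z-o[2])/d[2]
E
python3 - <<'E'
from h import *
import pickle
S=pickle.load(open('s0.pkl','rb'))
s=S['top']; W=cloud(s)
print('table', [np.round(W[int(v/1.5),int(u/1.5)],4) for u,v in((320,330),(220,380),(560,300),(460,300))])
H=W[...,2]
for n,u,v,top in(('cut',278,333,.013),('bear',375,337,.012),('thin',437,346,.010),('tall',503,314,.020)):
    u=int(u/1.5);v=int(v/1.5); y,x=np.mgrid[v-16:v+17,u-16:u+17]
    h=H[v-16:v+17,u-16:u+17]; m=(h>top*0.55)
    n_,l,st,c=cv2.connectedComponentsWithStats(m.astype(np.uint8))
    k=1+np.argmax(st[1:,4]); pts=np.column_stack(np.where(l==k))[:,::-1].astype(np.float32)
    (cx,cy),r=cv2.minEnclosingCircle(pts)
    p=ray(s,u-16+cx,v-16+cy,top); print(n,st[k],np.round((u-16+cx,v-16+cy),1),'P',np.round(p,4),'dia',2*r*.95/369,'hmed',np.nanmedian(h[l==k]))
for n,u,v in(('sp',248,233),('peg',361,254)):
    u=int(u/1.5);v=int(v/1.5); w=W[v-14:v+15,u-14:u+15].reshape(-1,3)
    for a,b in((.085,.12),(.06,.07),(.035,.057),(.05,.065)):
        q=w[(w[:,2]>a)&(w[:,2]<b)]
        if len(q): print(n,a,b,len(q),np.round(q.mean(0),4),np.round(np.r_[q.min(0)[:2],q.max(0)[:2]],4))
# corners of the base and rack
for n,u,v,a,b,r in(('base',258,237,.007,.017,42),('rack',367,227,.017,.027,48)):
    m=np.zeros(H.shape,np.uint8); u=int(u/1.5);v=int(v/1.5); m[v-r:v+r,u-r:u+r]=((H>a)&(H<b))[v-r:v+r,u-r:u+r]
    n_,l,st,c=cv2.connectedComponentsWithStats(m); k=1+np.argmax(st[1:,4])
    w=W[l==k][:,:2].astype(np.float32); print(n,st[k],cv2.minAreaRect(w*1000))
save(s,'top_c.png',(110,90,370,260),3)
E
```

```text
table [array([ 4.512e-01, -4.810e-02,  4.000e-04]), array([0.3656, 0.1211, 0.0009]), array([ 0.5071, -0.4642,  0.0015]), array([ 0.5053, -0.289 , -0.0009])]
cut [  4   5  22  22 307] [183.8 221.2] P [0.4478 0.0247 0.013 ] dia 0.05623691863806913 hmed 0.013275580856200953
bear [  6   8  18  18 209] [248.6 224.6] P [ 0.4406 -0.14    0.012 ] dia 0.047335907178842604 hmed 0.012088758234025998
thin [  7   8  18  17 176] [290.6 229.8] P [ 0.4281 -0.2479  0.01  ] dia 0.04448085335212025 hmed 0.010629197583901628
tall [10  9 13 14 95] [335.1 208.5] P [ 0.4836 -0.3603  0.02  ] dia 0.035185738436897915 hmed 0.020135264654339458
sp 0.085 0.12 53 [0.61   0.0636 0.0964] [0.6017 0.0567 0.6191 0.0749]
sp 0.06 0.07 168 [0.6098 0.064  0.0658] [0.5911 0.045  0.6306 0.0862]
sp 0.035 0.057 306 [0.6094 0.0622 0.0533] [0.5795 0.0343 0.643  0.0964]
sp 0.05 0.065 347 [0.6096 0.0632 0.0555] [0.5803 0.0349 0.643  0.0964]
peg 0.06 0.07 10 [ 0.581  -0.1171  0.0621] [ 0.5773 -0.12    0.5846 -0.1127]
peg 0.035 0.057 22 [ 0.5785 -0.117   0.0512] [ 0.5733 -0.1248  0.5887 -0.1096]
peg 0.05 0.065 37 [ 0.5807 -0.1169  0.0578] [ 0.5733 -0.1248  0.588  -0.11  ]
base [ 144  132   52   52 1447] ((611.171630859375, 65.80347442626953), (120.0791244506836, 120.65478515625), 9.369084358215332)
rack [ 219  113   50   75 2067] ((631.0179443359375, -125.51472473144531), (99.88916015625, 180.19252014160156), 80.03473663330078)
```

View pics/top_c.png

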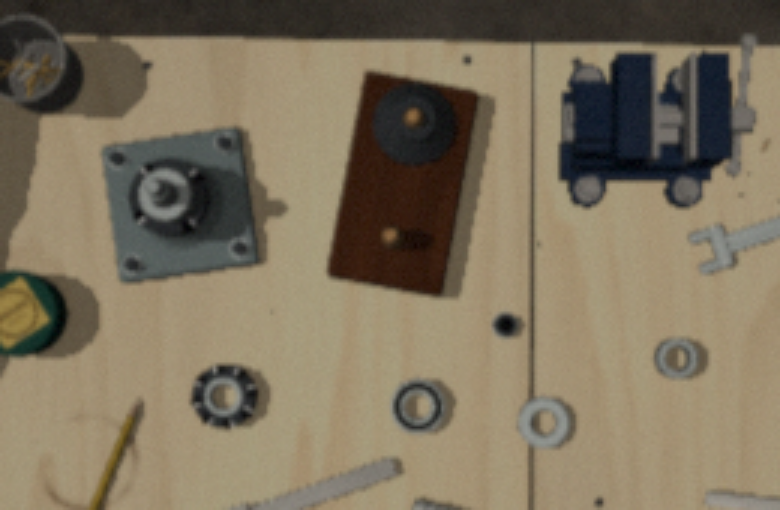

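The crop matches the measured sizes: base 120 mm, rack 180x100 mm, and each disc diameter within about 2 mm. I'm moving to hover over the spindle now.

Emit:
apply_moves([
  [1,-1,0,0,0,0,1],
  [1,-1,0,0,0,0,1],
  [1,-1,0,0,0,0,1],
  [1,-1,0,0,0,0,1],
  [1,-1,0,0,0,0,1],
  [1,-1,0,0,0,0,1],
  [1,-1,0,0,0,0,1],
  [1,-1,0,0,0,0,1],
  [1,-1,0,0,0,0,1],
], newtons=60)

```text
time: 0.85
tool_pos: [0.421, 0.2964, 0.231]
ee_rot: [-3.14, 0.002, 2.842]
ft_force: [1.0, 0.7, 0.1]
finger_gap: 0.085
grasp_force: 0.0
```

Emit:
apply_moves([
  [0.768,-0.942,-0.12,0,0,0,1],
  [0.768,-0.942,-0.12,0,0,0,1],
  [0.768,-0.942,-0.12,0,0,0,1],
  [0.768,-0.942,-0.12,0,0,0,1],
  [0.768,-0.942,-0.12,0,0,0,1],
  [0.768,-0.942,-0.12,0,0,0,1],
  [0.768,-0.942,-0.12,0,0,0,1],
  [0.768,-0.942,-0.12,0,0,0,1],
  [0.768,-0.942,-0.12,0,0,0,1],
  [0.768,-0.942,-0.12,0,0,0,1],
])

```text
time: 1.68
tool_pos: [0.6097, 0.0642, 0.2004]
ee_rot: [3.141, -0.003, 2.843]
ft_force: [-0.4, 0.0, -0.8]
finger_gap: 0.0856
grasp_force: 0.0
```

```bash
python3 - <<'E'
from h import *
s=snapshot('wrist'); save(s,'w1.png',k=1.5); o=get_obs(); print(o['tool_pos'],o['ee_rot'],o['qpos'],o['time'],s['origin'],s['orientation'],s['fovy'],s['cx'],s['cy'])
E
```

```text
[0.60919065 0.06511646 0.20081482] [ 3.14110590e+00 -2.34207889e-03  2.84460275e+00] [-7.71367408e-03  3.50845327e-01  1.47026234e+00  1.17049514e-03
  1.32259107e+00 -1.28180827e+00] 1.7333 [0.5451317  0.08419373 0.34327299] [ 2.87400168e+00 -1.51356580e-03  1.27263166e+00] 65.70646984690485 255.66474639110828 190.46303099243758
```

View pics/w1.png

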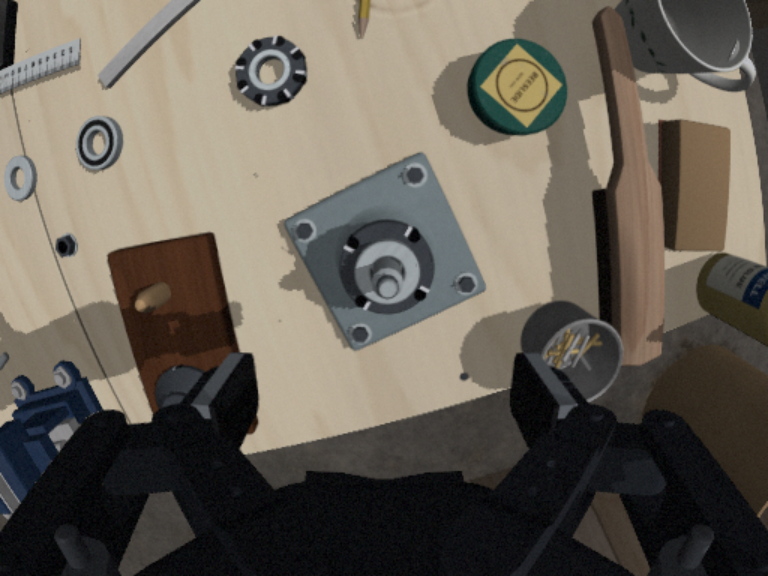

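The wrist view is clear: spindle tip at (388,287), hub centred around (388,272), free peg (152,297), cutter (270,70).

```bash
cat >> h.py <<'E'
def fdirs(s,u,v):
    f=192/np.tan(np.radians(s['fovy'])/2); x=np.asarray(u)-s['cx']; y=np.asarray(v)-s['cy']
    r=np.hypot(x,y)+1e-9; t=r/f
    return np.stack([np.sin(t)*x/r,np.sin(t)*y/r,np.cos(t)],-1)
def fcloud(s):
    v,u=np.mgrid[:384,:512]; d=fdirs(s,u,v); z=s['z_map'].astype(float)
    W=(d/d[...,2:]*z[...,None])@rot(s['orientation']).T+np.array(s['origin']); W[z==0]=np.nan
    return W
def fray(s,u,v,z):
    d=rot(s['orientation'])@fdirs(s,u,v); o=np.array(s['origin']); return o+d*(z-o[2])/d[2]
def circ(W,a,b,c,r):
    """mean/bounds of points with height a..b within r of c; min enclosing circle in xy"""
    q=W[(W[...,2]>a)&(W[...,2]<b)&(np.hypot(W[...,0]-c[0],W[...,1]-c[1])<r)]
    if len(q)<5: return None
    (x,y),R_=cv2.minEnclosingCircle(q[:,:2].astype(np.float32)*1000)
    return len(q),np.round(q.mean(0)*1000,1),'circle',np.round([x,y,2*R_],1)
E
python3 - <<'E'
from h import *
s=snapshot('wrist'); W=fcloud(s); sp=(.61,.064)
for a,b in((.1025,.107),(.092,.1),(.063,.069),(.05,.057),(.044,.069)): print(a,b,circ(W,a,b,sp,.045))
print('peg',circ(W,.058,.066,(.581,-.117),.02),'cut',circ(W,.009,.017,(.448,.025),.04),'bear',circ(W,.008,.016,(.4406,-.14),.035))
m=(abs(W[...,2]-.012)<.004)&(np.hypot(W[...,0]-.611,W[...,1]-.066)<.09)
print('base',cv2.minAreaRect(W[m][:,:2].astype(np.float32)*1000))
E
```

```text
0.1025 0.107 (128, array([610.2,  66.3, 103.7]), 'circle', array([610.3,  66.1,  11.6]))
0.092 0.1 (65, array([606.4,  67.1,  94.6]), 'circle', array([609.6,  65.9,  15.1]))
0.063 0.069 (969, array([608. ,  66.9,  65.9]), 'circle', array([610.4,  66.1,  42.4]))
0.05 0.057 (1623, array([607. ,  67.2,  54. ]), 'circle', array([610.5,  66.2,  65.7]))
0.044 0.069 (2693, array([606.9,  67.2,  58.4]), 'circle', array([610.5,  66.2,  65.7]))
peg (63, array([ 580.6, -115.5,   60. ]), 'circle', array([ 580.8, -115.4,   11.9])) cut (1404, array([447.6,  25.7,  13.1]), 'circle', array([446.8,  24.9,  55.8])) bear (657, array([ 440.2, -137.7,   11.3]), 'circle', array([ 439.7, -139.4,   48.1]))
base ((610.4469604492188, 65.99882507324219), (120.51070404052734, 120.41851806640625), 9.304805755615234)
```

Emit:
apply_moves([
  [0.002,0.006,-0.16,0,0,0,1],
  [0.002,0.006,-0.32,0,0,0,1],
  [0.002,0.006,-0.46,0,0,0,0.8],
  [0.002,0.006,-0.55,0,0,0,0.7],
  [0.002,0.006,-0.584,0,0,0,0.65],
  [0.002,0.006,-0.584,0,0,0,0.65],
])

```text
time: 2.28
tool_pos: [0.6083, 0.0674, 0.0536]
ee_rot: [-3.141, -0.005, 2.847]
ft_force: [-0.3, -0.3, -0.2]
finger_gap: 0.0557
grasp_force: 0.0
```

Emit:
apply_moves([
  [0,0,0,0,0,0,0.3],
  [0,0,0,0,0,0,0.3],
  [0,0,0,0,0,0,0.3],
  [0,0,0,0,0,0,0.3],
  [0,0,0,0,0,0,0.3],
  [0,0,0,0,0,0,0.3],
])

```text
time: 2.78
tool_pos: [0.6118, 0.0665, 0.0574]
ee_rot: [3.14, 0.003, 2.845]
ft_force: [-1.6, 2.1, 6.5]
finger_gap: 0.0389
grasp_force: 61.5
```

```bash
python3 - <<'E'
from h import *
s=snapshot('wrist'); save(s,'w2.png',k=1.2); o=get_obs(); print(o['tool_pos'],o['ft_force'],o['finger_gap'],o['grasp_force'])
E
```

```text
[0.61185237 0.0664431  0.05743261] [-1.46155728  2.66999141  7.21596259] 0.03850516722293263 61.51962168049067
```

View pics/w2.png

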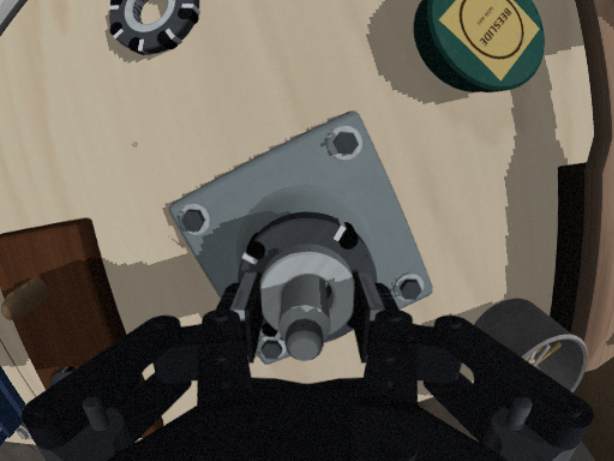

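The hub at (305,287) sits between the pads and the fingers have closed on it, so I'm lifting.

Emit:
apply_moves([
  [0,0,0.02,0,0,0,0.3],
  [0,0,0.06,0,0,0,0.3],
  [0,0,0.12,0,0,0,0.3],
  [0,0,0.18,0,0,0,0.3],
  [0,0,0.25,0,0,0,0.3],
  [0,0,0.32,0,0,0,0.3],
  [0,0,0.36,0,0,0,0.3],
  [0,0,0.36,0,0,0,0.3],
], newtons=80)

```text
time: 3.5
tool_pos: [0.6124, 0.0656, 0.1481]
ee_rot: [3.14, 0.005, 2.845]
ft_force: [1.2, 0.3, -4.4]
finger_gap: 0.0378
grasp_force: 80.9
```

```bash
python3 - <<'E'
from h import *
s=snapshot('side'); save(s,'sd1.png',(180,90,330,220),4); o=get_obs(); print(o['tool_pos'],o['ee_rot'],o['ft_force'],o['finger_gap'],o['grasp_force'])
W=cloud(s); t=o['tool_pos']
q=W[(np.hypot(W[...,0]-.61,W[...,1]-.066)<.04)&(W[...,2]>.1)&(W[...,2]<.2)]
print(np.histogram(q[:,2],bins=np.arange(.1,.2,.01)), q.min(0))
W=fcloud(snapshot('wrist'))
for a,b in((.138,.145),(.125,.131),(.143,.155)): print(a,circ(W,a,b,t,.036))
E
```

```text
[0.61138571 0.0656865  0.14646807] [3.14098202e+00 2.54355576e-03 2.84466927e+00] [ 0.12730873 -0.0086713  -4.16380114] 0.03819474412532204 80.83145912736654
(array([ 13,   0,   1,  97, 128,  81,  51,  59,  57]), array([0.1 , 0.11, 0.12, 0.13, 0.14, 0.15, 0.16, 0.17, 0.18, 0.19])) [0.57652846 0.02690737 0.10056326]
0.138 (3696, array([599.6,  69.5, 142.7]), 'circle', array([611.5,  66.2,  65.4]))
0.125 (76, array([602.4,  68.2, 130.1]), 'circle', array([597.3,  71.4,  53. ]))
0.143 (4418, array([605.9,  68. , 149.9]), 'circle', array([611.1,  66. ,  65.3]))
```

View pics/sd1.png

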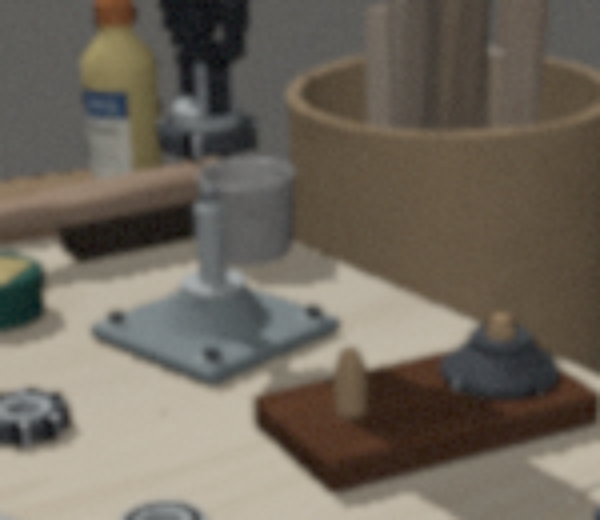

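The head is held level and clear of the spindle. Next is the peg.

Emit:
apply_moves([
  [-0.121,-0.725,0,0,0,0,0.3],
  [-0.121,-0.725,0,0,0,0,0.3],
  [-0.121,-0.725,0,0,0,0,0.3],
  [-0.121,-0.725,0,0,0,0,0.3],
  [-0.121,-0.725,0,0,0,0,0.3],
  [-0.121,-0.725,-0.1,0,0,0,0.3],
  [-0.121,-0.725,-0.2,0,0,0,0.3],
  [-0.121,-0.725,-0.22,0,0,0,0.3],
  [-0.121,-0.725,-0.22,0,0,0,0.3],
])

```text
time: 4.35
tool_pos: [0.5776, -0.1147, 0.0871]
ee_rot: [3.141, -0.008, 2.844]
ft_force: [0.0, -0.0, -3.7]
finger_gap: 0.0379
grasp_force: 81.5
```

```bash
python3 - <<'E'
from h import *
s=snapshot('wrist'); save(s,'w3.png',(120,60,400,320),2); o=get_obs(); t=o['tool_pos'];print(t,o['ft_force'],o['finger_gap'])
W=fcloud(s)
print(circ(W,.083,.095,t,.036))
# fallen peg? rack board outline
m=(abs(W[...,2]-.022)<.004)&(np.hypot(W[...,0]-.631,W[...,1]+.125)<.12)
print('rack',cv2.minAreaRect(W[m][:,:2].astype(np.float32)*1000))
W=cloud(snapshot('side'))
for a,b in((.045,.065),): print(circ(W,a,b,(.581,-.117),.02))
E
```

```text
[ 0.57934161 -0.11490977  0.08888646] [-0.08805458 -0.38603446 -2.95248662] 0.037668795566828644
(4496, array([ 568.5, -111.5,   87.1]), 'circle', array([ 577.3, -114.3,   65.3]))
rack ((607.5301513671875, -121.34693908691406), (100.197265625, 135.39431762695312), 80.1614761352539)
(48, array([ 575.1, -122.5,   52. ]), 'circle', array([ 576.5, -120.7,   16.5]))
```

View pics/w3.png

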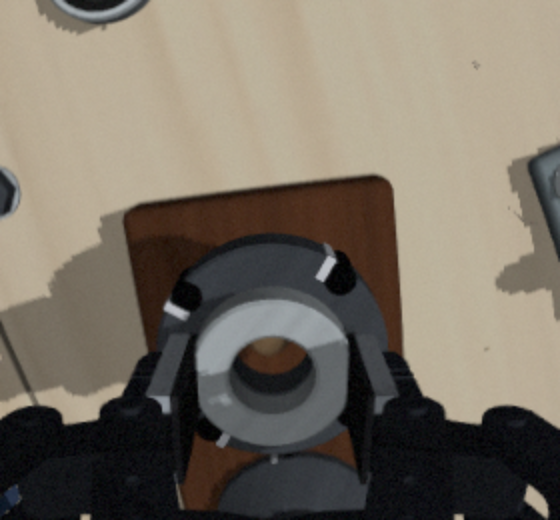

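```bash
python3 - <<'E'
from h import *
s=snapshot('wrist'); o=get_obs(); t=o['tool_pos'];print(t,o['ft_force'])
W=fcloud(s); print(circ(W,.083,.105,t,.036)); 
for a,b in((.095,.105),(.086,.092),(.055,.064)): print(a,circ(W,a,b,(.58,-.115),.0335 if a<.095 and a>.06 else .022))
m=(abs(W[...,2]-.022)<.004)&(np.hypot(W[...,0]-.631,W[...,1]+.125)<.12)
r=cv2.minAreaRect(W[m][:,:2].astype(np.float32)*1000); print(r)
b=cv2.boxPoints(r); b=b[np.argsort(b[:,0])][:2]; print('peg', b.mean(0)+40*np.array([.985,-.171]))
q=W[140:300,170:350]; q=q[(abs(q[...,2]-.058)<.005)]; print(len(q),q.mean(0),q.min(0),q.max(0))
E
```

```text
[ 0.58130095 -0.11523378  0.09105115] [-0.0462354  -0.64453445 -2.43928906]
(8098, array([ 573.7, -112.8,   92.9]), 'circle', array([ 580.3, -114.7,   66. ]))
0.095 (3660, array([ 578.6, -114.3,   98.5]), 'circle', array([ 580. , -115.1,   43.8]))
0.086 (3173, array([ 569.1, -111.5,   87.2]), 'circle', array([ 580.3, -114.8,   65.5]))
0.055 (6, array([ 585.2, -117.5,   60. ]), 'circle', array([ 585.4, -117.6,    3.2]))
((610.6757202148438, -121.95588684082031), (100.19490814208984, 141.7636260986328), 80.23518371582031)
peg [ 580.22080078 -116.774021  ]
6 [ 0.58520947 -0.11750926  0.06001234] [ 0.58465961 -0.11900658  0.059221  ] [ 0.58598828 -0.11610088  0.06115192]
```

Emit:
apply_moves([
  [0,-0.004,-0.03,0,0,0,0.3],
  [0,-0.004,-0.06,0,0,0,0.3],
  [0,-0.004,-0.09,0,0,0,0.3],
  [0,-0.004,-0.12,0,0,0,0.3],
  [0,-0.004,-0.15,0,0,0,0.3],
  [0,-0.004,-0.18,0,0,0,0.3],
  [0,-0.004,-0.198,0,0,0,0.3],
  [0,-0.004,-0.198,0,0,0,0.3],
  [0,-0.004,-0.198,0,0,0,0.3],
])

```text
time: 5.25
tool_pos: [0.5804, -0.1164, 0.0405]
ee_rot: [3.142, -0.0, 2.845]
ft_force: [0.1, -0.5, -2.9]
finger_gap: 0.0379
grasp_force: 81.5
```

Emit:
apply_moves([
  [0,0,0,0,0,0,0.75],
  [0,0,0,0,0,0,0.75],
  [0,0,0,0,0,0,0.75],
  [0,0,0,0,0,0,0.75],
  [0,0,0.12,0,0,0,0.75],
  [0,0,0.25,0,0,0,0.9],
  [0,0,0.4,0,0,0,1],
  [0,0,0.5,0,0,0,1],
  [0,0,0.5,0,0,0,1],
])

```text
time: 6.0
tool_pos: [0.5843, -0.1176, 0.1727]
ee_rot: [-3.141, 0.013, 2.845]
ft_force: [0.9, -0.2, 0.5]
finger_gap: 0.0855
grasp_force: 0.0
```

```bash
python3 - <<'E'
from h import *
s=snapshot('wrist'); o=get_obs(); t=o['tool_pos'];print(t,o['ft_force'])
W=fcloud(s)
for a,b in((.045,.051),(.033,.039),(.058,.066)): print(a,circ(W,a,b,(.58,-.116),.034))
for n,c,a,b in(('cut',(.447,.025),.009,.017),('bear',(.44,-.139),.008,.016),('thin',(.428,-.2475),.006,.014),('tall',(.4836,-.36),.016,.024)): print(n,circ(W,a,b,c,.04))
E
```

```text
[ 0.58274116 -0.1170667   0.16978587] [-0.19986726  0.28642693  0.44209488]
0.045 (1211, array([ 579.5, -115.7,   48. ]), 'circle', array([ 580.2, -115.9,   42.3]))
0.033 (1765, array([ 576.7, -114.8,   36. ]), 'circle', array([ 579.9, -115.8,   65.6]))
0.058 (126, array([ 580.2, -116.5,   60.3]), 'circle', array([ 580.4, -116.6,   11.7]))
cut (1337, array([451.2,  23. ,  13.2]), 'circle', array([447.3,  24.7,  55.3]))
bear (1240, array([ 440.2, -139.1,   11.7]), 'circle', array([ 439.3, -139.3,   48.1]))
thin (803, array([ 427.3, -246. ,    9.6]), 'circle', array([ 426.5, -247.3,   44.6]))
tall (301, array([ 482.3, -358.5,   19.1]), 'circle', array([ 482.3, -360.3,   36. ]))
```

The rebate head is parked on the board: hub top 48 mm, disc top 36 mm, centred within 1 mm. The tall collar is next.

Emit:
apply_moves([
  [-0.39,-0.976,-0.1,0,0,0,1],
  [-0.39,-0.976,-0.1,0,0,0,1],
  [-0.39,-0.976,-0.1,0,0,0,1],
  [-0.39,-0.976,-0.1,0,0,0,1],
  [-0.39,-0.976,-0.1,0,0,0,1],
  [-0.39,-0.976,-0.1,0,0,0,1],
  [-0.39,-0.976,-0.1,0,0,0,1],
  [-0.39,-0.976,-0.1,0,0,0,1],
  [-0.39,-0.976,-0.1,0,0,0,1],
  [-0.39,-0.976,-0.1,0,0,0,1],
])

```text
time: 6.88
tool_pos: [0.483, -0.3589, 0.1401]
ee_rot: [3.14, -0.001, 2.845]
ft_force: [-0.8, -0.3, 0.3]
finger_gap: 0.0854
grasp_force: 0.0
```

```bash
cat > m.py <<'E'
from h import *
import sys
P={'cut':((.447,.025),.013),'bear':((.44,-.139),.012),'thin':((.427,-.2475),.010),'tall':((.483,-.36),.020)}
c,z=P[sys.argv[1]]
for i in range(2):
    s=snapshot('wrist'); o=get_obs(); print(np.round(o['tool_pos'],4),np.round(o['qpos'][[0,5]],2),circ(fcloud(s),z-.0035,z+.0035,c,.04))
E
python3 m.py tall
```

```text
[ 0.4833 -0.3586  0.1404] [-0.75 -2.03] (630, array([ 481.6, -360.5,   19.8]), 'circle', array([ 482.2, -360.9,   34.3]))
[ 0.4835 -0.3586  0.1407] [-0.75 -2.03] (635, array([ 481.6, -360.7,   19.8]), 'circle', array([ 482.3, -360.6,   34.4]))
```

Emit:
apply_moves([
  [-0.005,-0.009,-0.16,0,0,0,1],
  [-0.005,-0.009,-0.32,0,0,0,0.9],
  [-0.005,-0.009,-0.46,0,0,0,0.75],
  [-0.005,-0.009,-0.52,0,0,0,0.6],
  [-0.005,-0.009,-0.546,0,0,0,0.6],
  [-0.005,-0.009,-0.546,0,0,0,0.2],
  [-0.005,-0.009,-0.546,0,0,0,0.2],
  [-0.005,-0.009,-0.546,0,0,0,0.2],
  [-0.005,-0.009,-0.546,0,0,0,0.2],
  [-0.005,-0.009,-0.546,0,0,0,0.2],
], newtons=60)

```text
time: 7.82
tool_pos: [0.4824, -0.3631, 0.0056]
ee_rot: [-3.141, 0.002, 2.845]
ft_force: [0.9, -0.1, -1.7]
finger_gap: 0.0315
grasp_force: 59.5
```

Emit:
apply_moves([
  [0,0,0,0,0,0,0.2],
  [0,0,0.1,0,0,0,0.2],
  [0,0,0.25,0,0,0,0.2],
  [0,0,0.4,0,0,0,0.2],
  [0,0,0.55,0,0,0,0.2],
  [0,0,0.6,0,0,0,0.2],
  [0,0,0.6,0,0,0,0.2],
])

```text
time: 8.4
tool_pos: [0.4838, -0.3647, 0.1595]
ee_rot: [-3.137, 0.009, 2.845]
ft_force: [0.7, -1.0, -1.7]
finger_gap: 0.0313
grasp_force: 60.1
```

```bash
cat > g.py <<'E'
from h import *
import sys
h=float(sys.argv[1]); rad=float(sys.argv[2])/2000+.003  # piece thickness, dia mm
for i in range(2):
    s=snapshot('wrist'); o=get_obs(); t=o['tool_pos']; W=fcloud(s)
    q=W[(np.hypot(W[...,0]-t[0],W[...,1]-t[1])<rad)&(W[...,2]<t[2]+.03)&(W[...,2]>t[2]-.02)]
    hi,e=np.histogram(q[:,2]-t[2],bins=np.arange(-.02,.03,.001)); k=hi.argmax(); z=np.median(q[abs(q[:,2]-t[2]-e[k]-.0005)<.0015][:,2])
    print('tcp',np.round(t*1000,1),'top-tcp',round((z-t[2])*1000,1),'under',round(z-h,4),circ(W,z-.002,z+.002,t,rad),'gap',o['finger_gap'],o['ft_force'].round(1),o['ee_rot'].round(3))
E
python3 g.py .02 34
```

```text
tcp [ 482.4 -363.4  156.6] top-tcp 18.2 under 0.1548 (2023, array([ 482.1, -363.7,  174.6]), 'circle', array([ 482.1, -363.3,   39.6])) gap 0.03184130627602348 [-1.3 -0.5 -2.8] [-3.139  0.004  2.845]
tcp [ 481.3 -362.4  154.4] top-tcp 17.4 under 0.1518 (2019, array([ 480.8, -362.5,  171.7]), 'circle', array([ 481.3, -362.4,   39.7])) gap 0.031817873657893285 [-0.3 -0.5 -1.8] [3.142 0.    2.845]
```

Emit:
apply_moves([
  [0.3,1,0,0,0,0,0.2],
  [0.3,1,0,0,0,0,0.2],
  [0.3,1,0,0,0,0,0.2],
  [0.3,1,0,0,0,0,0.2],
  [0.3,1,0,0,0,0,0.2],
  [0.3,1,0,0,0,0,0.2],
  [0.3,1,0,0,0,0,0.2],
])

```text
time: 9.08
tool_pos: [0.5559, -0.1062, 0.1516]
ee_rot: [3.137, -0.006, 2.848]
ft_force: [-0.9, 0.4, -2.1]
finger_gap: 0.0316
grasp_force: 60.3
```

Emit:
apply_moves([
  [0.216,0.714,0,0,0,0,0.2],
  [0.216,0.714,0,0,0,0,0.2],
  [0.216,0.714,0,0,0,0,0.2],
  [0.216,0.714,0,0,0,0,0.2],
  [0.216,0.714,0,0,0,0,0.2],
  [0.216,0.714,-0.12,0,0,0,0.2],
  [0.216,0.714,-0.12,0,0,0,0.2],
  [0.216,0.714,-0.12,0,0,0,0.2],
  [0.216,0.714,-0.12,0,0,0,0.2],
])

```text
time: 9.83
tool_pos: [0.6099, 0.0651, 0.1233]
ee_rot: [-3.141, -0.003, 2.844]
ft_force: [-0.2, -0.0, -2.0]
finger_gap: 0.0313
grasp_force: 60.4
```

```bash
python3 g.py .02 34; python3 - <<'E'
from h import *
s=snapshot('wrist'); save(s,'w4.png',(130,80,390,290),2); W=fcloud(s)
for a,b in((.098,.107),): print(circ(W,a,b,(.6104,.066),.015))
m=(abs(W[...,2]-.012)<.003)&(np.hypot(W[...,0]-.611,W[...,1]-.066)<.09)
print('base',cv2.minAreaRect(W[m][:,:2].astype(np.float32)*1000))
E
```

```text
tcp [610.6  65.  124.3] top-tcp 14.2 under 0.1185 (2005, array([608.3,  66. , 138.4]), 'circle', array([609.5,  65.6,  38.6])) gap 0.03150280862617961 [ 0.5 -0.2 -1.5] [-3.141e+00 -1.000e-03  2.844e+00]
tcp [611.   64.9 124.9] top-tcp 14.5 under 0.1194 (2011, array([609.1,  65.8, 139.4]), 'circle', array([610. ,  65.1,  38.5])) gap 0.03142522021651077 [ 0.5  0.1 -1. ] [3.141e+00 1.000e-03 2.843e+00]
None
base ((609.8386840820312, 66.3148193359375), (119.28727722167969, 119.65796661376953), 9.523197174072266)
```

View pics/w4.png

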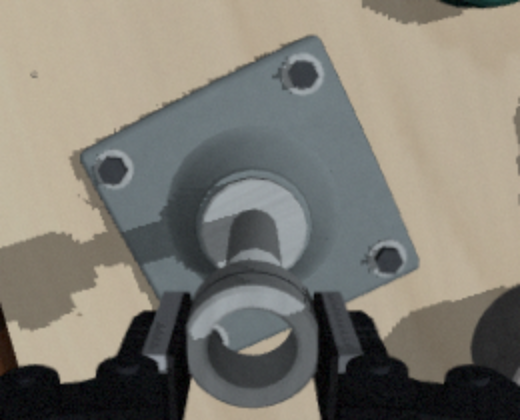

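The collar is held at (252,335), nearly over the spindle axis. I'm lowering it onto the thread first.

Emit:
apply_moves([
  [0.002,0.003,-0.03,0,0,0,0.2],
  [0.002,0.003,-0.06,0,0,0,0.2],
  [0.002,0.003,-0.09,0,0,0,0.2],
  [0.002,0.003,-0.12,0,0,0,0.2],
  [0.002,0.003,-0.15,0,0,0,0.2],
  [0.002,0.003,-0.176,0,0,0,0.2],
  [0.002,0.003,-0.176,0,0,0,0.2],
])

```text
time: 10.57
tool_pos: [0.6099, 0.0666, 0.0783]
ee_rot: [-3.141, -0.004, 2.845]
ft_force: [-0.5, -0.8, -2.5]
finger_gap: 0.0315
grasp_force: 60.4
```

```bash
python3 - <<'E'
from h import *
s=snapshot('wrist'); o=get_obs(); print(o['tool_pos'],o['ft_force'],o['ft_torque'])
s=snapshot('wrist'); save(s,'w5.png',(170,130,340,260),3); W=fcloud(s)
t=o['tool_pos']
for a,b in((.092,.096),(.098,.107),): print(circ(W,a,b,(.6104,.066),.013))
E
```

```text
[0.61038951 0.06665969 0.07909058] [-0.19645235 -0.15595385 -0.67792542] [ 0.05614988  0.00627249 -0.04409038]
(804, array([609.8,  64.4,  93.9]), 'circle', array([610.4,  66. ,  26. ]))
(584, array([609. ,  66.5, 102.8]), 'circle', array([610.1,  66.3,  13. ]))
```

View pics/w5.png

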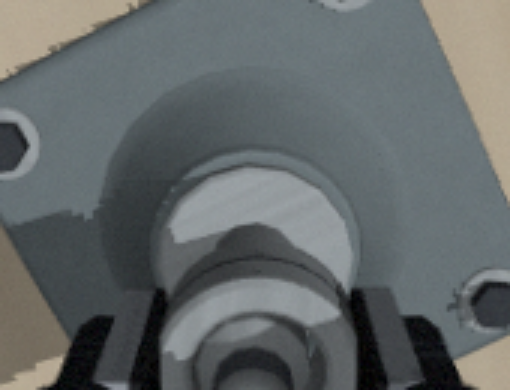

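The collar is over the spindle with no side force. I'm seating it and releasing.

Emit:
apply_moves([
  [0,0,-0.03,0,0,0,0.2],
  [0,0,-0.06,0,0,0,0.2],
  [0,0,-0.09,0,0,0,0.2],
  [0,0,-0.12,0,0,0,0.2],
  [0,0,-0.132,0,0,0,0.2],
  [0,0,-0.132,0,0,0,0.2],
  [0,0,-0.132,0,0,0,0.2],
])

```text
time: 11.25
tool_pos: [0.6111, 0.0667, 0.0469]
ee_rot: [-3.142, -0.001, 2.845]
ft_force: [0.3, 0.1, -1.1]
finger_gap: 0.0314
grasp_force: 60.4
```

Emit:
apply_moves([
  [0,0,0,0,0,0,0.65],
  [0,0,0,0,0,0,0.65],
  [0,0,0,0,0,0,0.65],
  [0,0,0,0,0,0,0.65],
  [0,0,0.15,0,0,0,0.65],
  [0,0,0.3,0,0,0,0.65],
  [0,0,0.45,0,0,0,0.9],
  [0,0,0.5,0,0,0,1],
  [0,0,0.5,0,0,0,1],
])

```text
time: 12.0
tool_pos: [0.6142, 0.0667, 0.1776]
ee_rot: [3.139, 0.01, 2.845]
ft_force: [-0.3, 0.5, 0.2]
finger_gap: 0.0856
grasp_force: 0.0
```

```bash
cat > st.py <<'E'
from h import *
import sys
s=snapshot('wrist'); s=snapshot('wrist'); W=fcloud(s); o=get_obs(); print(o['time'],o['tool_pos'].round(4))
for z in map(float,sys.argv[1:]): print(z,circ(W,z-.003,z+.003,(.6104,.066),.034))
E
python3 st.py .04 .06 .104; python3 m.py cut
```

```text
12.1 [0.611  0.0667 0.1726]
0.04 (408, array([600.7,  66.9,  39.9]), 'circle', array([610.2,  66.3,  42.8]))
0.06 (499, array([606.5,  69.4,  59.8]), 'circle', array([611.1,  67.3,  34.1]))
0.104 (188, array([609.9,  66.3, 103.5]), 'circle', array([610.3,  66.2,  12.7]))
[0.6102 0.0666 0.1713] [-0.   -1.28] (1635, array([447.8,  25.8,  13. ]), 'circle', array([447. ,  25.5,  55.8]))
[0.6098 0.0666 0.1705] [-0.   -1.28] (1649, array([447.9,  25.8,  13.1]), 'circle', array([447.2,  25. ,  55.8]))
```

Emit:
apply_moves([
  [-0.654,-0.166,-0.1,0,0,0,1],
  [-0.654,-0.166,-0.2,0,0,0,1],
  [-0.654,-0.166,-0.2,0,0,0,1],
  [-0.654,-0.166,-0.2,0,0,0,1],
  [-0.654,-0.166,-0.2,0,0,0,1],
  [-0.654,-0.166,-0.2,0,0,0,1],
  [-0.654,-0.166,-0.2,0,0,0,1],
])

```text
time: 12.78
tool_pos: [0.4474, 0.0251, 0.1216]
ee_rot: [3.141, -0.001, 2.844]
ft_force: [-0.1, -0.6, 0.8]
finger_gap: 0.0856
grasp_force: 0.0
```

```bash
python3 m.py cut; python3 m.py cut
```

```text
[0.4491 0.0251 0.1222] [-0.1  -1.37] (2446, array([445.9,  25.3,  13.1]), 'circle', array([446.6,  24.9,  55.5]))
[0.4498 0.0251 0.1225] [-0.1  -1.37] (2459, array([445.8,  25.2,  13.1]), 'circle', array([446.6,  25. ,  55.5]))
[0.45   0.0252 0.1226] [-0.1  -1.37] (2460, array([445.8,  25.2,  13.1]), 'circle', array([446.6,  24.8,  55.6]))
[0.4498 0.0252 0.1226] [-0.1  -1.37] (2456, array([445.9,  25.2,  13.1]), 'circle', array([446.6,  25.1,  55.6]))
```

Emit:
apply_moves([
  [-0.008,0,-0.1,0,0,0,1],
  [-0.008,0,-0.2,0,0,0,1],
  [-0.008,0,-0.288,0,0,0,1],
  [-0.008,0,-0.288,0,0,0,1],
  [-0.008,0,-0.288,0,0,0,1],
])

```text
time: 13.4
tool_pos: [0.446, 0.0253, 0.0498]
ee_rot: [-3.141, -0.002, 2.845]
ft_force: [0.6, -0.3, 0.6]
finger_gap: 0.085
grasp_force: 0.0
```

```bash
python3 m.py cut;python3 m.py cut
```

```text
[0.447  0.0252 0.0507] [-0.1  -1.37] (4334, array([445.3,  25.5,  13.1]), 'circle', array([446.8,  25. ,  55.7]))
[0.4474 0.0251 0.0513] [-0.1  -1.37] (4300, array([445.3,  25.5,  13.1]), 'circle', array([446.8,  25. ,  55.6]))
[0.4474 0.0251 0.0516] [-0.1  -1.37] (4283, array([445.2,  25.6,  13.1]), 'circle', array([446.7,  24.9,  55.7]))
[0.4473 0.0251 0.0516] [-0.1  -1.37] (4278, array([445.3,  25.6,  13.1]), 'circle', array([446.7,  24.9,  55.6]))
```

Emit:
apply_moves([
  [-0.002,0,-0.08,0,0,0,0.9],
  [-0.002,0,-0.15,0,0,0,0.85],
  [-0.002,0,-0.184,0,0,0,0.8],
  [-0.002,0,-0.184,0,0,0,0.8],
  [-0.002,0,-0.184,0,0,0,0.45],
  [-0.002,0,-0.184,0,0,0,0.45],
  [-0.002,0,-0.184,0,0,0,0.45],
  [-0.002,0,-0.184,0,0,0,0.45],
  [-0.002,0,-0.184,0,0,0,0.45],
], newtons=60)

```text
time: 14.35
tool_pos: [0.4458, 0.025, 0.0058]
ee_rot: [3.141, 0.002, 2.845]
ft_force: [-2.7, -0.3, 6.4]
finger_gap: 0.0499
grasp_force: 61.6
```

```bash
python3 g.py .013 54
```

```text
tcp [445.8  25.    5.8] top-tcp 7.4 under 0.0002 (6489, array([444.7,  25.7,  13.1]), 'circle', array([445.2,  24.9,  59.1])) gap 0.05068043215834782 [-1.3 -0.9  6.6] [3.141e+00 2.000e-03 2.845e+00]
tcp [445.8  25.    5.8] top-tcp 7.4 under 0.0002 (6469, array([444.8,  25.7,  13.1]), 'circle', array([445.1,  25.2,  59.2])) gap 0.05041325348659262 [-2.1 -0.1  5.7] [3.141e+00 2.000e-03 2.845e+00]
```

Emit:
apply_moves([
  [0,0,0.02,0,0,0,0.45],
  [0,0,0.1,0,0,0,0.45],
  [0,0,0.25,0,0,0,0.45],
  [0,0,0.4,0,0,0,0.45],
  [0,0,0.5,0,0,0,0.45],
  [0,0,0.54,0,0,0,0.45],
  [0,0,0.54,0,0,0,0.45],
])

```text
time: 15.03
tool_pos: [0.4476, 0.025, 0.143]
ee_rot: [3.14, 0.008, 2.845]
ft_force: [0.2, 0.1, -1.9]
finger_gap: 0.05
grasp_force: 63.1
```

```bash
python3 g.py .013 54; python3 g.py .013 54
```

```text
tcp [446.1  25.1 141. ] top-tcp 9.2 under 0.1373 (6438, array([446.5,  25.7, 150.2]), 'circle', array([446.5,  25.1,  58.8])) gap 0.04988229938356342 [ 0.3 -0.2 -2.2] [3.141 0.004 2.845]
tcp [445.   25.2 139.6] top-tcp 8.6 under 0.1353 (6473, array([445.1,  25.8, 148.3]), 'circle', array([445. ,  25.3,  59.7])) gap 0.05022287236775693 [-0.6 -0.2 -2.3] [3.141e+00 1.000e-03 2.845e+00]
tcp [444.3  25.3 138.7] top-tcp 8.2 under 0.1339 (6460, array([443.9,  25.9, 146.9]), 'circle', array([444. ,  25.4,  59.6])) gap 0.04984209717331459 [-1.2  0.5 -1.6] [-3.141e+00 -1.000e-03  2.845e+00]
tcp [444.   25.3 138.3] top-tcp 7.7 under 0.133 (6451, array([443.3,  25.9, 146. ]), 'circle', array([443.8,  25.2,  59.2])) gap 0.050272870126872156 [-0.5  0.8 -1.8] [-3.141e+00 -2.000e-03  2.845e+00]
```

Emit:
apply_moves([
  [0.664,0.164,0,0,0,0,0.45],
  [0.664,0.164,0,0,0,0,0.45],
  [0.664,0.164,0,0,0,0,0.45],
  [0.664,0.164,0,0,0,0,0.45],
  [0.664,0.164,0,0,0,0,0.45],
  [0.664,0.164,-0.06,0,0,0,0.45],
  [0.664,0.164,-0.06,0,0,0,0.45],
  [0.664,0.164,-0.06,0,0,0,0.45],
  [0.664,0.164,-0.06,0,0,0,0.45],
])

```text
time: 15.98
tool_pos: [0.6102, 0.066, 0.1235]
ee_rot: [-3.141, -0.002, 2.845]
ft_force: [-0.1, 0.3, -2.1]
finger_gap: 0.0506
grasp_force: 63.1
```

```bash
python3 g.py .013 54; python3 g.py .013 54;  python3 - <<'E'
from h import *
s=snapshot('wrist'); save(s,'w6.png',(130,100,390,300),2)
E
```

```text
tcp [610.6  66.  124.2] top-tcp 6.5 under 0.1177 (6454, array([609.1,  66.7, 130.7]), 'circle', array([609.6,  66.4,  58.8])) gap 0.04999226325250727 [-0.1  0.3 -1.3] [-3.141e+00 -1.000e-03  2.845e+00]
tcp [610.9  66.  124.7] top-tcp 6.7 under 0.1184 (6456, array([609.6,  66.7, 131.4]), 'circle', array([610.3,  66.1,  58.8])) gap 0.049932799126291505 [-0.5  0.9 -1.3] [3.141 0.    2.845]
tcp [611.1  66.  125. ] top-tcp 6.9 under 0.1189 (6453, array([609.8,  66.7, 131.9]), 'circle', array([610.2,  66.1,  58.9])) gap 0.05036735594044919 [-0.1  0.2 -1.3] [3.141e+00 1.000e-03 2.845e+00]
tcp [611.1  66.  125.1] top-tcp 7.2 under 0.1192 (6460, array([610. ,  66.7, 132.2]), 'circle', array([610.7,  65.9,  59.3])) gap 0.05028858013601737 [-0.5  0.4 -0.5] [3.141e+00 1.000e-03 2.845e+00]
```

View pics/w6.png

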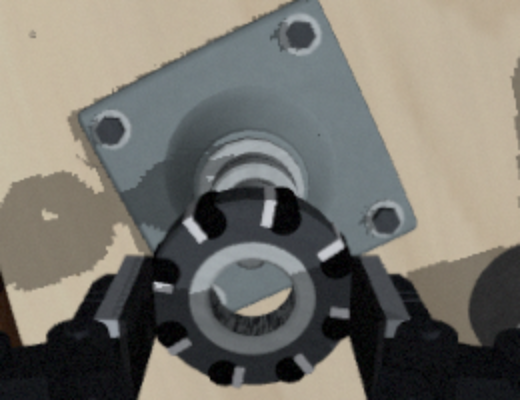

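The cutter at (252,297) is centred over the spindle. Lowering.

Emit:
apply_moves([
  [0,0,-0.03,0,0,0,0.45],
  [0,0,-0.06,0,0,0,0.45],
  [0,0,-0.09,0,0,0,0.45],
  [0,0,-0.12,0,0,0,0.45],
  [0,0,-0.15,0,0,0,0.45],
  [0,0,-0.16,0,0,0,0.45],
  [0,0,-0.16,0,0,0,0.45],
])

```text
time: 16.82
tool_pos: [0.6104, 0.0661, 0.0829]
ee_rot: [-3.141, -0.002, 2.845]
ft_force: [-1.0, 0.1, -1.4]
finger_gap: 0.0502
grasp_force: 63.1
```

Emit:
apply_moves([
  [0,0,-0.02,0,0,0,0.45],
  [0,0,-0.04,0,0,0,0.45],
  [0,0,-0.06,0,0,0,0.45],
  [0,0,-0.064,0,0,0,0.45],
  [0,0,-0.064,0,0,0,0.45],
  [0,0,-0.064,0,0,0,0.45],
])

```text
time: 17.32
tool_pos: [0.6111, 0.0661, 0.0681]
ee_rot: [-3.142, -0.0, 2.845]
ft_force: [-1.2, 0.2, -2.4]
finger_gap: 0.0503
grasp_force: 63.0
```

```bash
python3 g.py .013 54; python3 g.py .013 54
```

```text
tcp [611.1  66.2  68.2] top-tcp 7.2 under 0.0624 (5887, array([608.2,  67.5,  75.4]), 'circle', array([610.3,  66.3,  59.2])) gap 0.05050895185329269 [-0.8 -0.5 -2.2] [-3.142 -0.     2.845]
tcp [611.1  66.2  68.3] top-tcp 7.2 under 0.0625 (5904, array([608.2,  67.5,  75.5]), 'circle', array([610.5,  66.1,  59.2])) gap 0.05005967190925866 [-1.7 -0.2 -2.5] [ 3.142 -0.     2.845]
tcp [611.1  66.1  68.4] top-tcp 7.2 under 0.0626 (5900, array([608.3,  67.5,  75.6]), 'circle', array([610.6,  66.2,  59.5])) gap 0.050013216955332555 [-1.3  0.2 -1.9] [-3.142 -0.     2.845]
tcp [611.   66.1  68.4] top-tcp 7.2 under 0.0626 (5912, array([608.2,  67.4,  75.6]), 'circle', array([610.4,  66.1,  59. ])) gap 0.05023212421710191 [-0.6  0.3 -2.2] [ 3.142 -0.     2.845]
```

Emit:
apply_moves([
  [0,0,-0.008,0,0,0,0.45],
  [0,0,-0.008,0,0,0,0.45],
  [0,0,-0.008,0,0,0,0.85],
  [0,0,-0.008,0,0,0,0.85],
  [0,0,-0.008,0,0,0,0.85],
  [0,0,-0.008,0,0,0,0.85],
  [0,0,0.15,0,0,0,0.85],
  [0,0,0.3,0,0,0,0.95],
  [0,0,0.392,0,0,0,1],
  [0,0,0.392,0,0,0,1],
])

```text
time: 18.35
tool_pos: [0.6153, 0.0662, 0.1729]
ee_rot: [3.138, 0.012, 2.845]
ft_force: [1.2, -0.3, -0.1]
finger_gap: 0.0853
grasp_force: 0.0
```

```bash
python3 st.py .073 .06; python3 m.py bear
```

```text
18.45 [0.612  0.0662 0.1677]
0.073 (2599, array([610.4,  66.7,  73.1]), 'circle', array([611.9,  66.2,  55.5]))
0.06 (30, array([594.2,  70.1,  60.9]), 'circle', array([600.3,  69. ,  49.5]))
[0.6109 0.0661 0.1662] [-0.01 -1.28] (725, array([ 440.3, -137.7,   11.3]), 'circle', array([ 439.6, -138.7,   48.5]))
[0.6103 0.0661 0.1653] [-0.01 -1.28] (727, array([ 440.2, -137.8,   11.3]), 'circle', array([ 440.1, -139.5,   48.7]))
```

Cutter top is at 73.1 mm, so it is seated. Now the bearing.

Emit:
apply_moves([
  [-0.685,-0.822,-0.06,0,0,0,1],
  [-0.685,-0.822,-0.1,0,0,0,1],
  [-0.685,-0.822,-0.1,0,0,0,1],
  [-0.685,-0.822,-0.1,0,0,0,1],
  [-0.685,-0.822,-0.1,0,0,0,1],
  [-0.685,-0.822,-0.2,0,0,0,1],
  [-0.685,-0.822,-0.35,0,0,0,1],
  [-0.685,-0.822,-0.464,0,0,0,1],
  [-0.685,-0.822,-0.464,0,0,0,1],
  [-0.685,-0.822,-0.464,0,0,0,1],
])

```text
time: 19.38
tool_pos: [0.4374, -0.1384, 0.0483]
ee_rot: [3.14, -0.007, 2.843]
ft_force: [0.6, 1.0, 0.2]
finger_gap: 0.0853
grasp_force: 0.0
```

```bash
python3 m.py bear;python3 m.py bear
```

```text
[ 0.4399 -0.1391  0.0501] [-0.46 -1.73] (3049, array([ 438. , -139.2,   11.6]), 'circle', array([ 439.4, -139.7,   47.5]))
[ 0.4413 -0.1394  0.0512] [-0.46 -1.73] (3039, array([ 438.1, -139.3,   11.6]), 'circle', array([ 439.3, -139.8,   47.7]))
[ 0.4419 -0.1396  0.0518] [-0.46 -1.73] (3049, array([ 438. , -139.4,   11.6]), 'circle', array([ 439.5, -139.8,   47.9]))
[ 0.4421 -0.1395  0.052 ] [-0.46 -1.73] (3032, array([ 438.1, -139.4,   11.6]), 'circle', array([ 439.3, -140. ,   47.6]))
```

Emit:
apply_moves([
  [-0.007,-0.001,-0.08,0,0,0,0.9],
  [-0.007,-0.001,-0.15,0,0,0,0.8],
  [-0.007,-0.001,-0.184,0,0,0,0.75],
  [-0.007,-0.001,-0.184,0,0,0,0.75],
  [-0.007,-0.001,-0.184,0,0,0,0.35],
  [-0.007,-0.001,-0.184,0,0,0,0.35],
  [-0.007,-0.001,-0.184,0,0,0,0.35],
  [-0.007,-0.001,-0.184,0,0,0,0.35],
  [-0.007,-0.001,-0.184,0,0,0,0.35],
  [-0.007,-0.001,-0.184,0,0,0,0.35],
])

```text
time: 20.42
tool_pos: [0.4392, -0.1399, 0.0061]
ee_rot: [-3.141, 0.003, 2.845]
ft_force: [-0.4, 1.1, 6.2]
finger_gap: 0.0429
grasp_force: 60.0
```

Emit:
apply_moves([
  [0,0,0.02,0,0,0,0.35],
  [0,0,0.1,0,0,0,0.35],
  [0,0,0.25,0,0,0,0.35],
  [0,0,0.4,0,0,0,0.35],
  [0,0,0.5,0,0,0,0.35],
  [0,0,0.54,0,0,0,0.35],
  [0,0,0.54,0,0,0,0.35],
  [0,0,0.54,0,0,0,0.35],
])

```text
time: 21.08
tool_pos: [0.4384, -0.1397, 0.1403]
ee_rot: [-3.141, 0.002, 2.845]
ft_force: [0.2, -0.3, -0.8]
finger_gap: 0.0429
grasp_force: 61.4
```

```bash
python3 g.py .012 47; python3 g.py .012 47
```

```text
tcp [ 437.7 -139.3  139.2] top-tcp 6.6 under 0.1338 (4492, array([ 436.9, -138.8,  145.8]), 'circle', array([ 436.8, -139.1,   51.7])) gap 0.04295677939519051 [-0.9  1.1 -1.1] [ 3.141 -0.     2.845]
tcp [ 437.3 -139.1  138.5] top-tcp 6.2 under 0.1328 (4478, array([ 436.1, -138.5,  144.7]), 'circle', array([ 435.7, -138.7,   51.4])) gap 0.04310753744816241 [-0.1  0.1 -0.9] [ 3.141e+00 -2.000e-03  2.845e+00]
tcp [ 437.2 -139.1  138.2] top-tcp 5.8 under 0.132 (4481, array([ 435.7, -138.2,  144.1]), 'circle', array([ 435.4, -138.5,   51.4])) gap 0.04262858260904505 [ 0.2  0.6 -0.9] [ 3.141e+00 -3.000e-03  2.845e+00]
tcp [ 437.2 -139.2  138.1] top-tcp 5.6 under 0.1317 (4482, array([ 435.6, -138.3,  143.7]), 'circle', array([ 435.9, -138.9,   50.5])) gap 0.04305345924641838 [ 0.5 -0.4 -1. ] [ 3.141e+00 -3.000e-03  2.845e+00]
```

Emit:
apply_moves([
  [0.695,0.82,0.02,0,0,0,0.35],
  [0.695,0.82,0.02,0,0,0,0.35],
  [0.695,0.82,0.02,0,0,0,0.35],
  [0.695,0.82,0.02,0,0,0,0.35],
  [0.695,0.82,0.02,0,0,0,0.35],
  [0.695,0.82,0,0,0,0,0.35],
  [0.695,0.82,-0.06,0,0,0,0.35],
  [0.695,0.82,-0.06,0,0,0,0.35],
  [0.695,0.82,-0.06,0,0,0,0.35],
  [0.695,0.82,-0.06,0,0,0,0.35],
])

```text
time: 22.12
tool_pos: [0.6107, 0.065, 0.123]
ee_rot: [-3.14, -0.003, 2.845]
ft_force: [-0.2, -0.2, -0.7]
finger_gap: 0.0431
grasp_force: 61.5
```

```bash
python3 g.py .012 47; python3 g.py .012 47;  python3 - <<'E'
from h import *
s=snapshot('wrist'); save(s,'w7.png',(130,100,390,300),2)
E
```

```text
tcp [611.   64.6 123.7] top-tcp 4.7 under 0.1164 (4490, array([609.2,  65.8, 128.4]), 'circle', array([609.3,  65. ,  50.9])) gap 0.0429526076351124 [ 0.8  0.3 -0.7] [-3.141e+00 -2.000e-03  2.844e+00]
tcp [611.2  64.4 124.2] top-tcp 4.9 under 0.1171 (4491, array([609.4,  65.5, 129.2]), 'circle', array([609.5,  64.8,  51.4])) gap 0.04346505602943788 [ 0.2 -0.6 -0.6] [-3.141e+00 -1.000e-03  2.844e+00]
tcp [611.4  64.3 124.6] top-tcp 5.1 under 0.1178 (4471, array([609.7,  65.2, 129.7]), 'circle', array([609.9,  64.8,  51. ])) gap 0.04304550618653985 [ 0.4  0.6 -1.2] [-3.141 -0.     2.843]
tcp [611.5  64.3 124.9] top-tcp 5.3 under 0.1181 (4474, array([609.8,  65.2, 130.1]), 'circle', array([610.6,  64.9,  50.8])) gap 0.04299142075001848 [-0.2  0.8 -1. ] [3.142 0.    2.843]
```

View pics/w7.png

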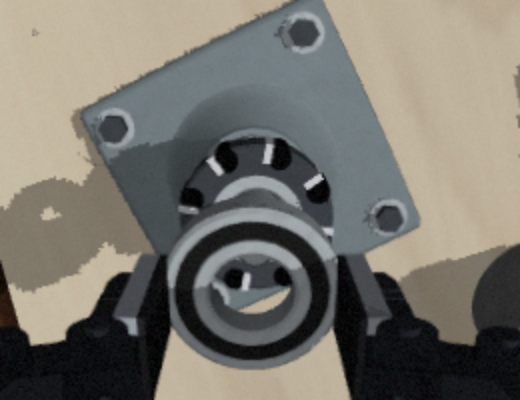

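The bearing at (251,287) is about 1.2 mm off in y. I'll correct that while lowering.

Emit:
apply_moves([
  [0,0.005,-0.02,0,0,0,0.35],
  [0,0.005,-0.04,0,0,0,0.35],
  [0,0.005,-0.06,0,0,0,0.35],
  [0,0.005,-0.08,0,0,0,0.35],
  [0,0.005,-0.1,0,0,0,0.35],
  [0,0.005,-0.12,0,0,0,0.35],
  [0,0.005,-0.12,0,0,0,0.35],
  [0,0.005,-0.12,0,0,0,0.35],
])

```text
time: 23.03
tool_pos: [0.6117, 0.0667, 0.0938]
ee_rot: [-3.141, -0.001, 2.845]
ft_force: [0.2, -0.6, -1.5]
finger_gap: 0.0429
grasp_force: 61.4
```

Emit:
apply_moves([
  [0,0,-0.02,0,0,0,0.35],
  [0,0,-0.04,0,0,0,0.35],
  [0,0,-0.052,0,0,0,0.35],
  [0,0,-0.052,0,0,0,0.35],
  [0,0,-0.052,0,0,0,0.35],
])

```text
time: 23.45
tool_pos: [0.6117, 0.0666, 0.0809]
ee_rot: [-3.141, -0.001, 2.845]
ft_force: [-1.1, -0.4, -1.6]
finger_gap: 0.043
grasp_force: 61.4
```

```bash
python3 g.py .012 47; python3 g.py .012 47
```

```text
tcp [611.7  66.6  81. ] top-tcp 5.3 under 0.0743 (4409, array([609.6,  67.8,  86.3]), 'circle', array([610. ,  66.9,  51.2])) gap 0.042893451888656606 [-1.2 -0.8 -1.2] [-3.141e+00 -1.000e-03  2.845e+00]
tcp [611.7  66.6  81.2] top-tcp 5.4 under 0.0745 (4414, array([609.6,  67.7,  86.5]), 'circle', array([610.3,  66.6,  51. ])) gap 0.043096355474433745 [-1.2 -0.3 -2.6] [-3.141e+00 -1.000e-03  2.845e+00]
tcp [611.7  66.6  81.2] top-tcp 5.4 under 0.0746 (4418, array([609.6,  67.7,  86.6]), 'circle', array([610.1,  66.9,  51.3])) gap 0.04294118691847528 [-0.3  0.3 -1.3] [-3.141e+00 -1.000e-03  2.845e+00]
tcp [611.7  66.6  81.3] top-tcp 5.4 under 0.0747 (4420, array([609.6,  67.7,  86.7]), 'circle', array([610.3,  66.6,  51. ])) gap 0.04293711687096537 [-1.3 -0.9 -1.9] [-3.141 -0.     2.845]
```

Emit:
apply_moves([
  [0,0,-0.006,0,0,0,0.35],
  [0,0,-0.006,0,0,0,0.35],
  [0,0,-0.006,0,0,0,0.8],
  [0,0,-0.006,0,0,0,0.8],
  [0,0,-0.006,0,0,0,0.8],
  [0,0,-0.006,0,0,0,0.8],
  [0,0,0.12,0,0,0,0.8],
  [0,0,0.24,0,0,0,0.9],
  [0,0,0.34,0,0,0,1],
  [0,0,0.34,0,0,0,1],
])

```text
time: 24.48
tool_pos: [0.6159, 0.0667, 0.1725]
ee_rot: [3.138, 0.011, 2.845]
ft_force: [0.3, -0.2, 0.5]
finger_gap: 0.0855
grasp_force: 0.0
```

```bash
python3 st.py .085 .073 .104; python3 m.py thin
```

```text
24.5833 [0.6128 0.0667 0.1677]
0.085 (2097, array([610.8,  67.1,  84.6]), 'circle', array([611.8,  67. ,  47.5]))
0.073 (534, array([599. ,  67.9,  73.1]), 'circle', array([612. ,  66. ,  55.8]))
0.104 (198, array([609.9,  66.3, 103.5]), 'circle', array([610.2,  66.1,  12.4]))
[0.6118 0.0667 0.1663] [-0.   -1.28] (96, array([ 433.7, -231. ,    8.9]), 'circle', array([ 432. , -236. ,   35.5]))
[0.6112 0.0667 0.1654] [-0.   -1.28] (92, array([ 433.5, -230.7,    9. ]), 'circle', array([ 431.8, -235.8,   35.2]))
```

Emit:
apply_moves([
  [-0.5,-1,-0.06,0,0,0,1],
  [-0.5,-1,-0.1,0,0,0,1],
  [-0.5,-1,-0.1,0,0,0,1],
  [-0.5,-1,-0.1,0,0,0,1],
  [-0.5,-1,-0.1,0,0,0,1],
  [-0.5,-1,-0.1,0,0,0,1],
  [-0.5,-1,-0.1,0,0,0,1],
])

```text
time: 25.27
tool_pos: [0.4841, -0.1852, 0.1395]
ee_rot: [-3.141, -0.004, 2.844]
ft_force: [-0.0, -0.3, -0.2]
finger_gap: 0.0853
grasp_force: 0.0
```

Emit:
apply_moves([
  [-0.241,-0.257,0,0,0,0,1],
  [-0.241,-0.257,-0.1,0,0,0,1],
  [-0.241,-0.257,-0.2,0,0,0,1],
  [-0.241,-0.257,-0.3,0,0,0,1],
  [-0.241,-0.257,-0.364,0,0,0,1],
  [-0.241,-0.257,-0.364,0,0,0,1],
  [-0.241,-0.257,-0.364,0,0,0,1],
  [-0.241,-0.257,-0.364,0,0,0,1],
])

```text
time: 25.93
tool_pos: [0.4271, -0.2477, 0.0505]
ee_rot: [3.141, 0.0, 2.845]
ft_force: [0.0, -0.1, 0.0]
finger_gap: 0.0857
grasp_force: 0.0
```

```bash
python3 m.py thin;python3 m.py thin
```

```text
[ 0.4274 -0.2479  0.051 ] [-0.67 -1.94] (2505, array([ 425. , -247.4,    9.8]), 'circle', array([ 426.6, -248. ,   45. ]))
[ 0.4276 -0.2479  0.0513] [-0.67 -1.94] (2512, array([ 425. , -247.5,    9.8]), 'circle', array([ 426.4, -248. ,   44.6]))
[ 0.4276 -0.2479  0.0514] [-0.67 -1.94] (2520, array([ 425.1, -247.5,    9.8]), 'circle', array([ 426.5, -248. ,   44.6]))
[ 0.4275 -0.2479  0.0513] [-0.67 -1.94] (2514, array([ 425.1, -247.5,    9.8]), 'circle', array([ 426.6, -247.9,   44.7]))
```

Emit:
apply_moves([
  [-0.004,0,-0.08,0,0,0,0.9],
  [-0.004,0,-0.15,0,0,0,0.8],
  [-0.004,0,-0.186,0,0,0,0.72],
  [-0.004,0,-0.186,0,0,0,0.72],
  [-0.004,0,-0.186,0,0,0,0.3],
  [-0.004,0,-0.186,0,0,0,0.3],
  [-0.004,0,-0.186,0,0,0,0.3],
  [-0.004,0,-0.186,0,0,0,0.3],
  [-0.004,0,-0.186,0,0,0,0.3],
  [-0.004,0,-0.186,0,0,0,0.3],
])

```text
time: 26.97
tool_pos: [0.4262, -0.2479, 0.0052]
ee_rot: [-3.141, 0.002, 2.845]
ft_force: [-0.6, 0.1, 7.2]
finger_gap: 0.04
grasp_force: 60.2
```

Emit:
apply_moves([
  [0,0,0.02,0,0,0,0.3],
  [0,0,0.1,0,0,0,0.3],
  [0,0,0.25,0,0,0,0.3],
  [0,0,0.4,0,0,0,0.3],
  [0,0,0.5,0,0,0,0.3],
  [0,0,0.546,0,0,0,0.3],
  [0,0,0.546,0,0,0,0.3],
  [0,0,0.546,0,0,0,0.3],
])

```text
time: 27.63
tool_pos: [0.4259, -0.2478, 0.1411]
ee_rot: [-3.141, 0.002, 2.845]
ft_force: [1.0, -0.5, -0.8]
finger_gap: 0.0398
grasp_force: 60.7
```

```bash
python3 g.py .010 44; python3 g.py .010 44
```

```text
tcp [ 425.2 -247.2  139.9] top-tcp 5.8 under 0.1357 (3662, array([ 424.3, -246.8,  145.7]), 'circle', array([ 424.3, -247. ,   48.3])) gap 0.040215712676709536 [-0.3 -0.  -1. ] [ 3.141e+00 -1.000e-03  2.845e+00]
tcp [ 424.8 -247.   139.3] top-tcp 5.3 under 0.1346 (3665, array([ 423.6, -246.3,  144.5]), 'circle', array([ 423.6, -246.4,   48.3])) gap 0.03959157236852999 [ 0.1  0.4 -1.1] [ 3.141e+00 -2.000e-03  2.845e+00]
tcp [ 424.7 -246.9  138.9] top-tcp 5.1 under 0.134 (3641, array([ 423.2, -246.1,  143.9]), 'circle', array([ 423.5, -246.2,   47.6])) gap 0.03971684719165122 [ 0.   0.5 -1.1] [ 3.140e+00 -3.000e-03  2.845e+00]
tcp [ 424.8 -246.9  138.9] top-tcp 4.7 under 0.1336 (3666, array([ 423.2, -246. ,  143.6]), 'circle', array([ 423.4, -246.2,   47.6])) gap 0.03922216846247332 [ 0.4  0.2 -0.1] [ 3.140e+00 -3.000e-03  2.845e+00]
```

Emit:
apply_moves([
  [0.4,1,0.04,0,0,0,0.3],
  [0.4,1,0.04,0,0,0,0.3],
  [0.4,1,0.04,0,0,0,0.3],
  [0.4,1,0.04,0,0,0,0.3],
  [0.4,1,0.04,0,0,0,0.3],
  [0.4,1,0.04,0,0,0,0.3],
  [0.4,1,0.04,0,0,0,0.3],
  [0.4,1,0.04,0,0,0,0.3],
])

```text
time: 28.5
tool_pos: [0.5267, 0.0064, 0.1492]
ee_rot: [3.14, -0.001, 2.849]
ft_force: [0.0, -0.4, -0.8]
finger_gap: 0.04
grasp_force: 60.8
```

Emit:
apply_moves([
  [0.346,0.256,0,0,0,0,0.3],
  [0.346,0.256,0,0,0,0,0.3],
  [0.346,0.256,0,0,0,0,0.3],
  [0.346,0.256,-0.08,0,0,0,0.3],
  [0.346,0.256,-0.104,0,0,0,0.3],
  [0.346,0.256,-0.104,0,0,0,0.3],
  [0.346,0.256,-0.104,0,0,0,0.3],
  [0.346,0.256,-0.104,0,0,0,0.3],
])

```text
time: 29.17
tool_pos: [0.6116, 0.0654, 0.1245]
ee_rot: [-3.141, -0.0, 2.844]
ft_force: [0.2, -0.2, -0.1]
finger_gap: 0.0397
grasp_force: 60.8
```

```bash
python3 g.py .010 44; python3 g.py .010 44
```

```text
tcp [612.   65.5 125. ] top-tcp 4.2 under 0.1192 (3637, array([610.1,  66.4, 129.2]), 'circle', array([610.2,  66.2,  47.5])) gap 0.03979083830482381 [0.4 1.3 0.5] [3.142e+00 1.000e-03 2.844e+00]
tcp [612.2  65.7 125.2] top-tcp 4.5 under 0.1197 (3652, array([610.4,  66.5, 129.6]), 'circle', array([610.4,  66.1,  47.9])) gap 0.03973101557198919 [-0.2  0.6 -0. ] [3.141e+00 1.000e-03 2.844e+00]
tcp [612.3  65.8 125.3] top-tcp 4.6 under 0.1199 (3647, array([610.6,  66.6, 129.9]), 'circle', array([610.6,  66.2,  47.9])) gap 0.03954445511705367 [-0.6 -0.1 -1.9] [3.141e+00 1.000e-03 2.844e+00]
tcp [612.3  65.9 125.3] top-tcp 4.7 under 0.12 (3653, array([610.7,  66.7, 129.9]), 'circle', array([610.7,  66.3,  48. ])) gap 0.039412476377669835 [ 0.5 -0.   0.1] [3.141e+00 1.000e-03 2.844e+00]
```

Emit:
apply_moves([
  [0,0,-0.02,0,0,0,0.3],
  [0,0,-0.04,0,0,0,0.3],
  [0,0,-0.06,0,0,0,0.3],
  [0,0,-0.08,0,0,0,0.3],
  [0,0,-0.1,0,0,0,0.3],
  [0,0,-0.12,0,0,0,0.3],
  [0,0,-0.128,0,0,0,0.3],
  [0,0,-0.128,0,0,0,0.3],
  [0,0,-0.128,0,0,0,0.3],
])

```text
time: 30.12
tool_pos: [0.6118, 0.0664, 0.092]
ee_rot: [-3.141, -0.001, 2.845]
ft_force: [-0.5, -0.5, -1.7]
finger_gap: 0.0397
grasp_force: 60.7
```

```bash
python3 g.py .010 44; python3 g.py .010 44
```

```text
tcp [611.8  66.3  92.2] top-tcp 4.5 under 0.0867 (3723, array([610.1,  67.3,  96.6]), 'circle', array([610.3,  66.9,  48. ])) gap 0.040094250202069026 [-1.1 -0.6 -1.3] [-3.141e+00 -1.000e-03  2.845e+00]
tcp [611.9  66.3  92.3] top-tcp 4.5 under 0.0868 (3734, array([610.2,  67.3,  96.8]), 'circle', array([610.7,  67.3,  47.3])) gap 0.039548625734498494 [-0.5  0.5 -1.3] [-3.141e+00 -1.000e-03  2.845e+00]
tcp [611.8  66.3  92.3] top-tcp 4.6 under 0.0869 (3742, array([610.1,  67.3,  96.9]), 'circle', array([610.3,  67.1,  47.4])) gap 0.03935297008635964 [-0.2 -0.3 -2.2] [-3.141e+00 -1.000e-03  2.845e+00]
tcp [611.9  66.3  92.4] top-tcp 4.6 under 0.087 (3734, array([610.1,  67.4,  97. ]), 'circle', array([610.6,  67.3,  47.2])) gap 0.03999385424377017 [-1.7 -0.6 -1.3] [-3.141e+00 -1.000e-03  2.845e+00]
```

Emit:
apply_moves([
  [0,0,-0.006,0,0,0,0.3],
  [0,0,-0.006,0,0,0,0.3],
  [0,0,-0.006,0,0,0,0.75],
  [0,0,-0.006,0,0,0,0.75],
  [0,0,-0.006,0,0,0,0.75],
  [0,0,-0.006,0,0,0,0.75],
  [0,0,0.12,0,0,0,0.75],
  [0,0,0.3,0,0,0,0.9],
  [0,0,0.4,0,0,0,1],
  [0,0,0.4,0,0,0,1],
])

```text
time: 31.15
tool_pos: [0.6166, 0.0665, 0.1997]
ee_rot: [3.137, 0.014, 2.845]
ft_force: [0.7, 1.0, 0.3]
finger_gap: 0.0855
grasp_force: 0.0
```

Emit:
apply_moves([
  [0,0,0,0,0,0,1],
  [0,0,0,0,0,0,1],
  [0,0,0,0,0,0,1],
  [0,0,0,0,0,0,1],
])

```text
time: 31.48
tool_pos: [0.6112, 0.0664, 0.1906]
ee_rot: [-3.141, -0.003, 2.845]
ft_force: [-0.9, 0.9, 0.4]
finger_gap: 0.0855
grasp_force: 0.0
```

```bash
python3 st.py .095 .085 .073 .06 .104; python3 - <<'E'
from h import *
W=fcloud(snapshot('wrist'))
for a,b in((.045,.051),(.033,.039),(.058,.066)): print(a,circ(W,a,b,(.58,-.116),.034))
save(snapshot('side'),'sd2.png',(180,90,330,220),4)
E
```

```text
31.5833 [0.6116 0.0664 0.1909]
0.095 (1638, array([610.9,  66.8,  94.8]), 'circle', array([612. ,  66.6,  44.4]))
0.085 (271, array([601.9,  70.7,  84.7]), 'circle', array([611.7,  67. ,  47.1]))
0.073 (449, array([598.6,  68.1,  73. ]), 'circle', array([611.7,  66.4,  55.7]))
0.06 (21, array([591.8,  72.3,  61.5]), 'circle', array([600.5,  69. ,  49.9]))
0.104 (162, array([610. ,  66.3, 103.5]), 'circle', array([610.3,  66.1,  12.1]))
0.045 (665, array([ 579.9, -113.1,   47.7]), 'circle', array([ 580.3, -115.2,   43. ]))
0.033 (927, array([ 578.4, -106.3,   35.8]), 'circle', array([ 579.9, -115.4,   65.8]))
0.058 (64, array([ 580.9, -115.2,   60.1]), 'circle', array([ 581.2, -116.2,   11.7]))
```

View pics/sd2.png

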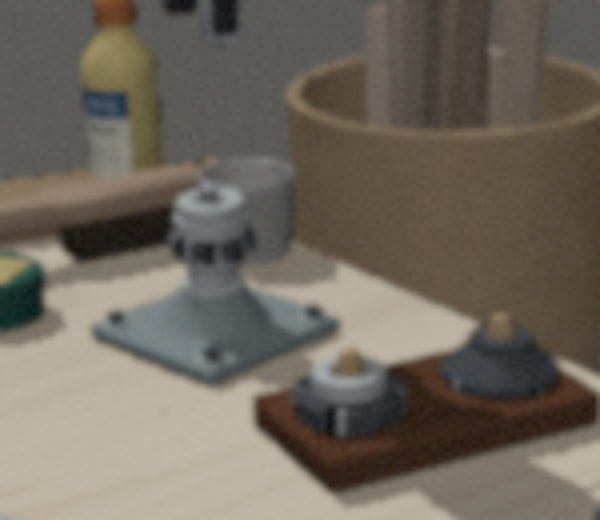

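The side view shows the full stack seated on the spindle at (215,235), and the rebate head hub up on the peg at (350,390). The measured tops of 95, 85 and 73 mm match.

```bash
python3 -c "
from bench import job_done; print(job_done())"
```

```text
the job is handed in; nothing more can be done
None
```

The changeover is done and handed in at about 32 s of the 109 s allowed: the rebate head is hub up on the empty peg, and the tall collar, grooving cutter, rub bearing and thin collar are stacked on the spindle. By the last camera measurements every piece was in place within about 2 mm, but `job_done()` gave no verdict.

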